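# Press the lid home on a treat tin with the counter's crank press

### The arm

A 6-joint arm with a two-finger parallel gripper is mounted at the origin on the work surface; the furniture and walls round the work are solid. World frame = base frame: x ahead of the robot, y to its left, z up, the work surface at z = 0. Lengths are in m, angles in rad, forces in N, time in s.
With the tool pointing down it reaches from about 0.3 to 0.85 m from the base axis. Payload 4.2 kg.
Tool frame: the origin (TCP) lies between the finger pads; the fingertips stand 25 mm ahead of it and the grasp point (between the pads) lies 6 mm ahead of it; z points along the fingers, y is the line along which they close (so a half turn about z gives the same grasp; the last joint's range is limited). The gripper opens to 91 mm and grips with 3 to 60 N. Pads are 32 mm wide; open, the fingers measure 118 mm over their backs; the gripper's body (76 mm by 178 mm) begins 60 mm behind the grasp point.
Start: joints at [1.174, 0.32, 1.565, -0, 1.257, -0.02], TCP at [0.212, 0.535, 0.239] pointing down, gripper open.
Joint ranges: [-3.11, 3.11], [-0.84, 2.01], [0.21, 2.61], [-1.34, 4.49], [0.05, 2.63], [-2.56, 2.56]. Speed limits (rad/s): [2.57, 2.57, 3.14, 3.14, 3.14, 3.14].

### API

Orientations are given as a unit quaternion [w, x, y, z].
In Python, from bench import manip gives the robot as it stands.
- The arm moves only by the tool send_rows, never from a script. Its arguments are lists of equal length, an entry for each row: "slide": the shift along the world's x, y, z in units of 50 cm (1.0 is 50 cm), a list of three; "delta_rot": the turn, a rotation vector about the world's x, y, z in units of 45 degrees (1.0 is 45 degrees), a list of three. In form: {"slide": [[dx, dy, dz], ...], "delta_rot": [[ax, ay, az], ...]}. A call has 1 to 8 rows; each row is the pose to reach, as a shift and turn from the pose commanded when the call began; what a row does not reach only later rows make up. A row lasts 1/12 s, in which the tool goes at most 41.7 mm and 7.16 degrees, less where a joint would pass 70% of its speed; a pose out of reach is approached as far as the arm can. A call with a number of a shift or a turn outside -1 to 1 is refused whole. A call with a gripper value outside its range is refused whole. "hand" is the opening in per cent of the stroke, from 0 (shut) to 100 (fully open), set as the call begins (left out, the last holds). The fingers move at their own pace and stop on an object; "squeeze" is the grip in N (left out, the last holds). Time passes only in rows, so rows that repeat a pose let the fingers close. It gives the time, the measured TCP pose, the force, the opening and the grip force at its end, in the units of the state.
- manip.get_obs(): the state, without advancing time (a new reading comes with each control period).
- manip.capture(name): name is "side" or "top" or "wrist"; returns a dict with "img" (384x512x3 uint8, red, green, blue), "z_map" (384x512 float32, m along the optical axis (not along the pixel's ray), 0 where there is no reading), "camera_matrix" (3x3 intrinsics, pixels), "world_from_camera" (4x4, takes a point from camera to world coordinates). Camera axes: x right, y down, z forward; pixel columns grow to the right and rows downward; lengths in m; the calibration is good to about 2 mm. A picture is of the moment at which its call begins.
- manip.close_job(): hands the job in; it is judged then, once.
The state is a dict: "clock": time; "joint_pos": joint angles; "joint_vel": joint speeds; "effort": joint torques, N m; "position": TCP position; "eef_rot": TCP orientation; "contact_force": force on the tool from outside, world axes, zero at the start; "ft_torque": the same for the moment, N m; "width": finger opening in m; "grip_force": force on a finger pad.
Only numpy, scipy, OpenCV 4.12 (cv2) and the standard library are available. Lean on these libraries where they do the work, as an engineer would, in place of code of your own. Each camera call takes 0.05 s, during which the arm holds its last target. There are 200 camera calls.

### The job

Lay the square teal tin that lies on its side on the counter (cream label, loose round lid standing proud) in the bed of the lid press, lid towards the ram, and let go of it. Then turn the crank clockwise by its grip until the lid is driven fully home and the crank goes firm, but do not force it any further or the tin buckles. Finally wind the ram back a finger's breadth clear of the tin, so that it can be lifted out, and let go; leave everything else on the counter as it stands.

Things in the scene. Friction and masses are not known exactly. Their poses are not given: they have to be found in the camera images.
- tin: Square teal tin with a cream label, 56x56 mm across, 100 mm long, about 0.3 kg, lying on its side. Origin at its very centre; its x runs along its length to the lid end, z is up while it lies on the counter. Grasp it across the 56 mm width.
- lid: Round bare-metal press-in lid, 45 mm across, in the tin's +x end. Origin in the lid's middle, 6 mm behind its outer face; 50 mm from the tin's centre while the lid stands 6 mm proud (start), 44 mm when it is fully home, its face flush with the tin's rim.
- press: Grey-green cast lid press, 272x104 mm, fixed. Origin on the counter under its middle. Its x runs from the anvil (fixed end stop, top 88 mm high, face at x=-108 mm) past the bed and ram to the gearbox (top 108 mm high) with the crank.
- ram: Square steel ram plate with an orange facing, 52x52 mm, 58 mm up. Origin in the middle of its face. Geared to the crank, it moves along the press's x only: 30 mm towards the anvil per turn clockwise (from above). It slides the tin to the anvil, drives the lid in under about 35 N, then meets the rim, where the load climbs about 25 N per degree of crank: firm from 60 N; the tin buckles at 180 N.
- bed (a point): Centre of a tin lying in the bed against the anvil, 58 mm up, at x=-58 mm of the press; the rim of its lid end is then at x=-8 mm; axes as the press (tin and press x agree then). The bed is a flat 30 mm up, open above, between two white rails 60 mm apart; they rise 12 mm, the upper half flaring out at 45 degrees. A tin may be laid down up to 15 mm from the anvil; the ram pushes it up.
- crank_hub (a point): Fixed point on the crank's upright axis, 100 mm along the press's x from its origin, level with the middle of the grip. Below it: the hub's top 21 mm, the grip's foot 29 mm and the top of the 60 mm crank arm 31 mm. Axes as the press.
- grip (a point): Middle of the upright black crank grip, 22 mm thick, 54 mm tall (top 190 mm above the counter), free to spin on its pin; it runs on a level circle of 60 mm radius about the hub. Force along the circle at the grip: 1.3 N idle drag plus 0.8 N per 10 N on the ram (lid driving in: 4 N in all; firm: 6 N; buckling: 16 N).
- closed_tin_1: Finished tin, like the teal one, standing upright, lid up; 56x56x100 mm. Bystander, origin at its foot.
- closed_tin_2: Finished rust-red tin standing upright, 56x56x100 mm. Bystander, origin at its foot.
- treat_tin: Teal card treat box with a hinged lid, 72x107x60 mm. Bystander, origin at its foot.
- coin_roll_1: Pink paper roll of coins standing upright, 20x41 mm. Bystander, origin at its foot.
- coin_roll_2: Beige paper roll of coins standing upright, 24x53 mm. Bystander, origin at its foot.
- note_block: Green block of sticky notes, 74x74x23 mm. Bystander, origin at its foot.

How it is judged:
By the outcome, as a careful person would: the job done as asked, in the order asked, and still so for the second after the job is handed in, with the robot touching nothing.
It also fails if it takes over 72 s, if anything falls off the work surface, if the arm or the gripper's body presses on something with over 40 N, if the wrist force passes 120 N, or if a joint passes its speed limit or range.

## Working session

There is one attempt and no reset: what is moved stays moved. The work goes in short steps, Python scripts to look and compute and a tool call to move; the robot and the scene stay as the last step left them, time stands still between calls to the robot, and variables do not carry over. Pictures are saved under pics/ and viewed, at most 10 in all, crops included, and the job is handed in when it is done.

Besides the shell and the picture viewer there is one more tool, called after "Call:" as name(argument=value, ...) on one line, values as JSON. send_rows: Moves the arm, as the interface text tells. Shifts and turns lie within -1 to 1; 1 stands for 50 cm of shift or 45 degrees of turn. Its arguments: {"type":"object","properties":{"slide":{"type":"array","items":{"type":"array","items":{"type":"number"}}},"delta_rot":{"type":"array","items":{"type":"array","items":{"type":"number"}}},"hand":{"type":"number"},"squeeze":{"type":"number"}},"required":["slide","delta_rot"]}

```bash
mkdir -p pics
cat > h.py <<'E'
import numpy as np, cv2
from bench import manip
def snap(n,f=None):
    c=manip.capture(n)
    if f: cv2.imwrite('pics/'+f,c['img'][:,:,::-1])
    return c
def cloud(c):
    K=np.array(c['camera_matrix']);T=np.array(c['world_from_camera']);z=c['z_map']
    v,u=np.mgrid[:z.shape[0],:z.shape[1]]
    p=np.stack([(u-K[0,2])/K[0,0]*z,(v-K[1,2])/K[1,1]*z,z],-1)
    w=p@T[:3,:3].T+T[:3,3]; w[z<=0]=np.nan
    return w
def ray(c,u,v,h):
    K=np.array(c['camera_matrix']);T=np.array(c['world_from_camera'])
    d=T[:3,:3]@np.linalg.inv(K)@[u,v,1];o=T[:3,3]
    return o+d*(h-o[2])/d[2]
E
python3 - <<'E'
from h import *
a=snap('top');b=snap('side');w=snap('wrist')
np.savez('s0.npz',**{n+k:c[k] for n,c in zip('tsw',(a,b,w)) for k in c})
im=np.hstack([cv2.resize(a['img'],(800,600))])
cv2.imwrite('pics/top.png',im[:,:,::-1]); 
cv2.imwrite('pics/sw.png',np.vstack([b['img'],w['img']])[:,:,::-1][:, :] if 0 else cv2.resize(np.hstack([b['img'],w['img']]),(800,300))[:,:,::-1])
for c in (a,b,w): print(np.round(c['world_from_camera'],3).tolist(),np.round(c['camera_matrix'],1).tolist())
print(manip.get_obs())
E
```

```text
[[0.0, -0.997, 0.077, 0.388], [-1.0, 0.0, 0.005, 0.049], [-0.005, -0.077, -0.997, 1.487], [0.0, 0.0, 0.0, 1.0]] [[489.2, 0.0, 255.1], [0.0, 489.2, 188.9], [0.0, 0.0, 1.0]]
[[1.0, 0.004, -0.029, 0.531], [0.028, -0.453, 0.891, -0.832], [-0.01, -0.891, -0.453, 0.57], [0.0, 0.0, 0.0, 1.0]] [[357.5, 0.0, 251.9], [0.0, 357.5, 187.2], [0.0, 0.0, 1.0]]
[[0.368, 0.891, 0.266, 0.135], [0.93, -0.352, -0.107, 0.564], [-0.002, 0.287, -0.958, 0.384], [0.0, 0.0, 0.0, 1.0]] [[339.7, 0.0, 261.8], [0.0, 339.7, 193.4], [0.0, 0.0, 1.0]]
{'clock': 0.15, 'joint_pos': array([ 1.17399665e+00,  3.20135058e-01,  1.56537475e+00,  1.03648710e-05,
        1.25737812e+00, -1.99896258e-02]), 'joint_vel': array([-0.00237882, -0.00293283, -0.00461641,  0.00015031,  0.00084633,
       -0.00205511]), 'effort': array([ 7.13305635e-04, -4.12771583e+01, -2.32155186e+01,  7.27878814e-02,
        4.33500123e-02, -1.20134596e-04]), 'position': array([0.21143725, 0.53435685, 0.23832846]), 'eef_rot': array([-1.38811953e-04,  1.87293915e-01,  9.82303706e-01, -6.32606732e-04]), 'contact_force': array([-0.81731612, -0.43192104,  0.64029028]), 'ft_torque': array([-0.00796092, -0.01238865,  0.05944248]), 'grip_force': 0.0, 'width': 0.09140107397500552}
```

View pics/top.png

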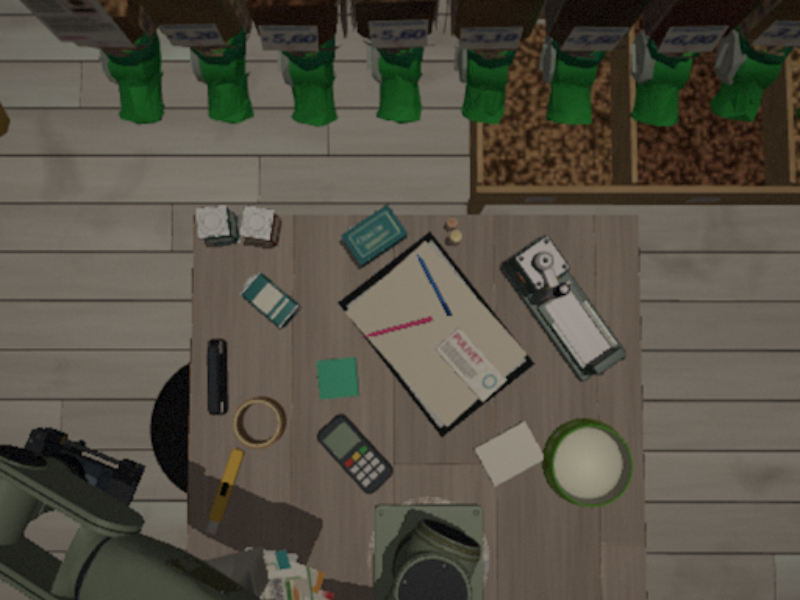

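View pics/sw.png

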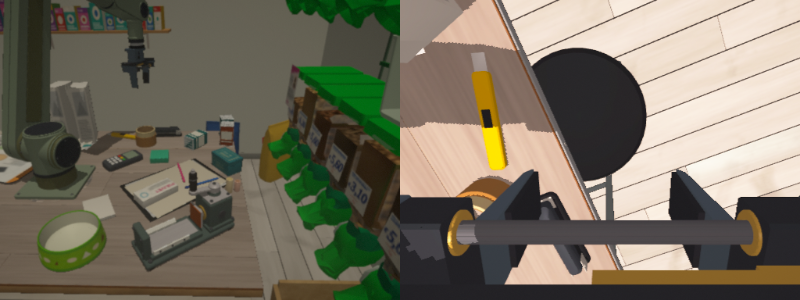

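The top view (800x600) shows the teal tin at about (270,300), with its pale lid end at upper left. The press runs from the anvil at (605,365) to the gearbox at (545,262), with the grip near (564,289). Next I measure these.

Run:
```python
from h import *
s=np.load('s0.npz')
def C(n): return {k[1:]:s[k] for k in s.files if k[0]==n}
a,b=C('t'),C('s')
wa,wb=cloud(a),cloud(b)
def box(P):
    r=cv2.minAreaRect((P[:,:2]*1000).astype(np.float32)); return np.round(r[0],1),np.round(r[1],1),round(r[2],1)
def comp(w,lo,hi,x0,x1,y0,y1):
    m=(w[...,2]>lo)&(w[...,2]<hi)&(w[...,0]>x0)&(w[...,0]<x1)&(w[...,1]>y0)&(w[...,1]<y1)
    return w[m],m
for n,w in (('top',wa),('side',wb)):
    # tin
    p0=ray(a,270*.64,300*.64,.056); print(n,'tin guess',p0.round(3))
    P,m=comp(w,.045,.07,p0[0]-.09,p0[0]+.09,p0[1]-.09,p0[1]+.09)
    print('tin top',len(P),box(P),np.median(P[:,2]))
    P2,_=comp(w,.015,.045,p0[0]-.09,p0[0]+.09,p0[1]-.09,p0[1]+.09)
    print('tin low',len(P2),box(P2) if len(P2)>5 else '')
    g=ray(a,563*.64,305*.64,.06)
    X=(g[0]-.17,g[0]+.17,g[1]-.14,g[1]+.14)
    for lo,hi in((.012,.3),(.023,.037),(.075,.095),(.1,.115),(.12,.16),(.165,.2)):
        P,_=comp(w,lo,hi,*X); print(lo,hi,len(P),box(P) if len(P)>5 else '',np.median(P,0).round(4) if len(P) else '')
im=np.hstack([cv2.resize(b['img'][150:215,220:330],(480,284),interpolation=2),])
i2=cv2.resize(a['img'][165:220,140:210],(320,252),interpolation=2); i2=cv2.copyMakeBorder(i2,0,32,0,0,0)
cv2.imwrite('pics/tin.png',np.hstack([im,i2])[:,:,::-1])
```

```text
top tin guess [0.489 0.298 0.056]
tin top 666 (array([493.7, 302. ]), array([107. ,  56.7]), 50.3) 0.05533232899432983
tin low 48 (array([495., 301.]), array([107.2,  55.3]), 48.2)
0.012 0.3 3415 (array([ 460.8, -244.4]), array([262., 307.]), 89.1) [ 0.4697 -0.2464  0.0329]
0.023 0.037 1451 (array([ 433.6, -185.7]), array([263.6, 263. ]), 35.5) [ 0.4426 -0.2736  0.0298]
0.075 0.095 236 (array([ 473., -256.]), array([268.4,  65.4]), 36.9) [ 0.3836 -0.3187  0.0862]
0.1 0.115 502 (array([ 554.7, -204.5]), array([75.7, 77.5]), 35.5) [ 0.5561 -0.1986  0.1073]
0.12 0.16 232 (array([ 529.3, -209.9]), array([87.1, 33.6]), 10.7) [ 0.542  -0.2115  0.132 ]
0.165 0.2 67 (array([ 500. , -225.3]), array([20.4, 19.6]), 41.5) [ 0.4983 -0.2233  0.1857]
side tin guess [0.489 0.298 0.056]
tin top 266 (array([490.6, 297.7]), array([103.8,  58.9]), 47.9) 0.05562640275963704
tin low 241 (array([496.3, 277.9]), array([112.5,  50.3]), 20.0)
0.012 0.3 7380 (array([ 429.8, -192.6]), array([274.6, 268.9]), 35.1) [ 0.4892 -0.256   0.036 ]
0.023 0.037 2454 (array([ 429.8, -188.5]), array([272.4, 260.9]), 34.5) [ 0.4476 -0.2754  0.0303]
0.075 0.095 846 (array([ 476.8, -263.4]), array([265.5,  71.9]), 34.7) [ 0.506  -0.2535  0.0856]
0.1 0.115 560 (array([ 556.4, -211.4]), array([76.5, 65.3]), 34.4) [ 0.5577 -0.223   0.1078]
0.12 0.16 471 (array([ 528.3, -214.3]), array([87.5, 31.5]), 15.9) [ 0.5268 -0.2208  0.1311]
0.165 0.2 156 (array([ 499.1, -230.1]), array([16.5, 22.2]), 83.7) [ 0.4991 -0.2328  0.1813]
```

View pics/tin.png

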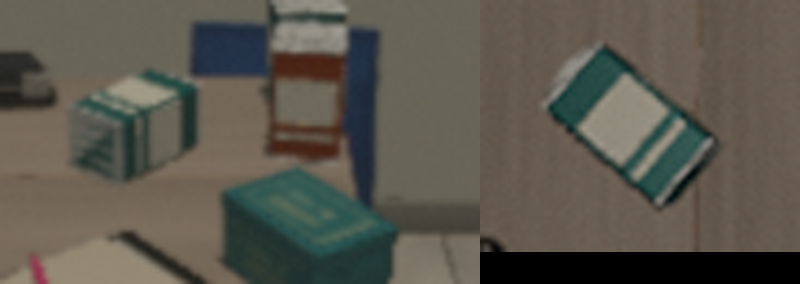

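The crops show the lid at the tin's upper-left end, so the tin's x heading is about 49° with its centre near (0.492, 0.300). The press heading is about 35°. I'll move above the tin and turn the tool to match.

Call:
send_rows(slide=[[0.03, -0.03, 0], [0.06, -0.06, 0.01], [0.09, -0.09, 0.01], [0.12, -0.12, 0.02], [0.15, -0.15, 0.02], [0.17, -0.18, 0.02]], delta_rot=[[0, 0, -0.15], [0, 0, -0.3], [0, 0, -0.45], [0, 0, -0.6], [0, 0, -0.75], [0, 0, -0.8]])

```text
clock: 0.65
position: [0.2977, 0.4439, 0.249]
eef_rot: [0.0, 0.484, 0.875, 0.0]
contact_force: [0.4, -0.3, -0.9]
width: 0.0913
grip_force: 0.0
```

Call:
send_rows(slide=[[0.03, -0.03, 0], [0.06, -0.06, 0], [0.09, -0.09, 0], [0.12, -0.12, 0], [0.15, -0.15, 0], [0.17, -0.18, 0]], delta_rot=[[0, 0, -0.15], [0, 0, -0.3], [0, 0, -0.45], [0, 0, -0.6], [0, 0, -0.75], [0, 0, -0.8]])

```text
clock: 1.15
position: [0.3827, 0.3538, 0.2487]
eef_rot: [0.0, 0.731, 0.683, -0.0]
contact_force: [0.2, 0.0, -0.4]
width: 0.091
grip_force: 0.0
```

Call:
send_rows(slide=[[0.03, -0.03, 0], [0.06, -0.06, 0], [0.09, -0.09, 0], [0.12, -0.12, 0], [0.15, -0.15, 0], [0.17, -0.17, 0], [0.17, -0.17, 0], [0.17, -0.17, 0]], delta_rot=[[0, 0, -0.15], [0, 0, -0.3], [0, 0, -0.45], [0, 0, -0.6], [0, 0, -0.75], [0, 0, -0.82], [0, 0, -0.82], [0, 0, -0.82]])

```text
clock: 1.82
position: [0.4666, 0.2693, 0.2486]
eef_rot: [-0.0, 0.908, 0.419, -0.0]
contact_force: [-0.5, 0.4, 0.6]
width: 0.0914
grip_force: 0.0
```

Run:
```python
from h import *
o=manip.get_obs();print(o['position'],o['eef_rot'],o['contact_force'],o['joint_pos'])
c=snap('wrist','w1.png');w=cloud(c)
np.savez('s1.npz',**c)
for lo,hi in((.05,.065),(.02,.065)):
    m=(w[...,2]>lo)&(w[...,2]<hi)&(np.hypot(w[...,0]-.492,w[...,1]-.3)<.09)
    P=w[m];r=cv2.minAreaRect((P[:,:2]*1000).astype(np.float32));print(len(P),r,np.median(P[:,2]))
```

```text
[0.4665937  0.26930562 0.24863317] [-1.60542743e-04  9.08177198e-01  4.18585673e-01 -4.31098988e-04] [-0.45695817  0.42739734  0.56720439] [5.01898888e-01 2.56771882e-01 1.62966557e+00 4.00284324e-04
 1.25599285e+00 1.20879615e+00]
5702 ((492.51397705078125, 302.869140625), (105.03142547607422, 56.745567321777344), 49.540035247802734) 0.05603220187407129
5980 ((492.94244384765625, 303.34918212890625), (106.37637329101562, 56.72109603881836), 49.71575164794922) 0.055976195207347895
```

View pics/w1.png

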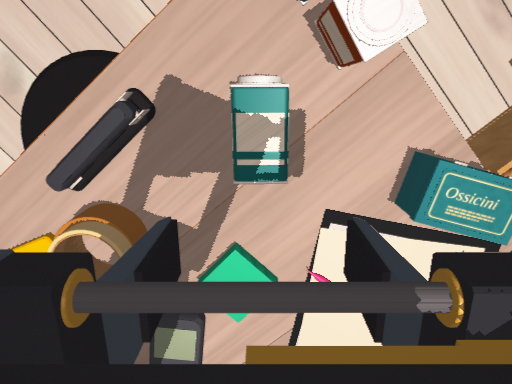

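The wrist view shows the tin at (230–290, 75–185), with the lid facing image top along tool +x and the tool yaw matching. The height is 0.056 m, as expected. Descending to grasp.

Call:
send_rows(slide=[[0.02, 0.025, -0.05], [0.038, 0.051, -0.12], [0.038, 0.051, -0.19], [0.038, 0.051, -0.26], [0.038, 0.051, -0.32], [0.038, 0.051, -0.37], [0.038, 0.051, -0.395], [0.038, 0.051, -0.395]], delta_rot=[[0, 0, 0], [0, 0, 0], [0, 0, 0], [0, 0, 0], [0, 0, 0], [0, 0, 0], [0, 0, 0], [0, 0, 0]])

```text
clock: 2.53
position: [0.4827, 0.2949, 0.0483]
eef_rot: [0.0, 0.908, 0.42, -0.004]
contact_force: [-0.0, 0.3, -0.1]
width: 0.0912
grip_force: 0.0
```

Call:
send_rows(slide=[[0, 0, 0], [0, 0, 0], [0, 0, 0], [0, 0, 0], [0, 0, 0], [0, 0, 0], [0, 0, 0], [0, 0, 0]], delta_rot=[[0, 0, 0], [0, 0, 0], [0, 0, 0], [0, 0, 0], [0, 0, 0], [0, 0, 0], [0, 0, 0], [0, 0, 0]], hand=45, squeeze=15)

```text
clock: 3.2
position: [0.486, 0.2953, 0.0523]
eef_rot: [0.0, 0.908, 0.419, 0.001]
contact_force: [-1.4, 0.1, 6.0]
width: 0.0562
grip_force: 15.0
```

Call:
send_rows(slide=[[0, 0, 0.06], [0, 0, 0.13], [0, 0, 0.2], [-0.01, -0.05, 0.26], [-0.02, -0.11, 0.32], [-0.03, -0.17, 0.38], [-0.05, -0.24, 0.42], [-0.06, -0.31, 0.455]], delta_rot=[[0, 0, 0], [0, 0, 0], [0, 0, 0], [0, 0, 0], [0, 0, 0], [0, 0, 0], [0, 0, 0], [0, 0, 0]])

```text
clock: 3.87
position: [0.4542, 0.1391, 0.2797]
eef_rot: [-0.0, 0.908, 0.419, -0.0]
contact_force: [0.4, 0.1, -4.1]
width: 0.0558
grip_force: 15.0
```

Call:
send_rows(slide=[[-0.01, -0.07, 0], [-0.02, -0.14, 0], [-0.04, -0.21, 0], [-0.06, -0.28, 0], [-0.08, -0.35, 0], [-0.09, -0.42, 0], [-0.1, -0.49, 0], [-0.11, -0.56, 0]], delta_rot=[[0, 0, -0.05], [0, 0, -0.1], [0, 0, -0.15], [0, 0, -0.2], [0, 0, -0.25], [0, 0, -0.3], [0, 0, -0.32], [0, 0, -0.32]])

```text
clock: 4.53
position: [0.3991, -0.1411, 0.2781]
eef_rot: [-0.001, 0.954, 0.301, -0.001]
contact_force: [1.1, -0.5, -4.6]
width: 0.0559
grip_force: 15.0
```

Call:
send_rows(slide=[[-0.02, -0.07, 0], [-0.04, -0.14, 0], [-0.06, -0.21, 0], [-0.07, -0.28, 0], [-0.08, -0.34, 0], [-0.08, -0.38, 0], [-0.08, -0.4, 0], [-0.08, -0.4, 0]], delta_rot=[[0, 0, 0], [0, 0, 0], [0, 0, 0], [0, 0, 0], [0, 0, 0], [0, 0, 0], [0, 0, 0], [0, 0, 0]])

```text
clock: 5.2
position: [0.3601, -0.3412, 0.2777]
eef_rot: [-0.001, 0.954, 0.3, -0.001]
contact_force: [0.2, 1.0, -3.9]
width: 0.0557
grip_force: 15.0
```

Run:
```python
from h import *
o=manip.get_obs();print(o['position'],o['eef_rot'],o['contact_force'],o['joint_pos'],o['width'])
c=snap('wrist','w2.png');np.savez('s2.npz',**c)
```

```text
[ 0.36014929 -0.34115172  0.27771554] [-7.56542103e-04  9.53784666e-01  3.00489523e-01 -5.33598970e-04] [ 0.15312313  1.01886796 -3.90681574] [-7.81349327e-01  1.71800864e-01  1.66772229e+00 -2.48916979e-04
  1.30390545e+00  1.79100888e-01] 0.05570721043222076
```

View pics/w2.png

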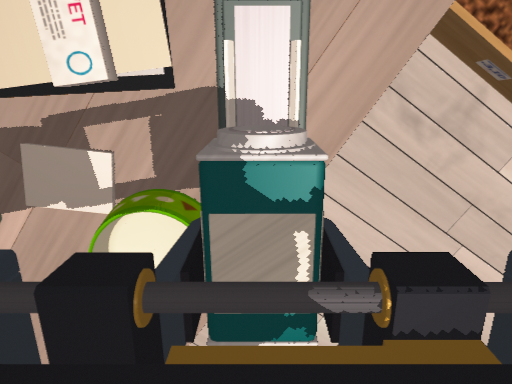

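The view shows the bed directly ahead of the held tin, with the rails at columns about 229 and 295, rows 40–128. The tin is straight between the fingers.

```bash
cat >> h.py <<'E'
def edges(c,th=35):
    """press-frame-ish slices: axes along heading th (deg)"""
    w=cloud(c);t=np.radians(th);s=w[...,0]*np.cos(t)+w[...,1]*np.sin(t);l=-w[...,0]*np.sin(t)+w[...,1]*np.cos(t)
    return w,s,l
E
python3 - <<'E'
from h import *
c=dict(np.load('s2.npz'))
w,s,l=edges(c)
z=w[...,2]
for r in range(5,130,15):
    m=(z[r]>.012)&(z[r]<.1)
    m[:200]=0;m[320:]=0
    b=(z[r]>.0265)&(z[r]<.0335)&m
    ra=(z[r]>.037)&(z[r]<.048)&m
    rl=np.where(ra[:262])[0];rr=262+np.where(ra[262:])[0]
    f=lambda i:(l[r,i].min().round(4),l[r,i].max().round(4),z[r,i].max().round(4)) if len(i) else None
    print(r,np.nanmedian(s[r,200:320]).round(3),'floor',f(np.where(b)[0]),'railL',f(rl),'railR',f(rr),'all',f(np.where(m)[0]))
# tin in hand
m=(z>.2)&(z<.32);m[:130]=0;m[:, :190]=0;m[:,335:]=0
m&=~((w[...,2]<.25))
g=(c['img'][...,1].astype(int)-c['img'][...,0]>25)&m
P=w[g];r=cv2.minAreaRect((P[:,:2]*1000).astype(np.float32));print('tin',len(P),r,np.median(P[:,2]),P.min(0),P.max(0))
E
```

```text
5 0.266 floor (np.float64(-0.5267), np.float64(-0.4446), np.float64(0.0313)) railL None railR None all (np.float64(-0.5367), np.float64(-0.4345), np.float64(0.0313))
20 0.252 floor (np.float64(-0.5273), np.float64(-0.444), np.float64(0.0322)) railL None railR None all (np.float64(-0.5374), np.float64(-0.4352), np.float64(0.0322))
35 0.237 floor (np.float64(-0.5265), np.float64(-0.4448), np.float64(0.0318)) railL None railR None all (np.float64(-0.537), np.float64(-0.4344), np.float64(0.0318))
50 0.223 floor (np.float64(-0.5271), np.float64(-0.4441), np.float64(0.0325)) railL (np.float64(-0.4547), np.float64(-0.4468), np.float64(0.0426)) railR (np.float64(-0.5248), np.float64(-0.5168), np.float64(0.0431)) all (np.float64(-0.5375), np.float64(-0.4351), np.float64(0.0431))
65 0.208 floor (np.float64(-0.5156), np.float64(-0.4558), np.float64(0.0319)) railL (np.float64(-0.4543), np.float64(-0.4462), np.float64(0.0422)) railR (np.float64(-0.5252), np.float64(-0.5171), np.float64(0.0428)) all (np.float64(-0.5369), np.float64(-0.4342), np.float64(0.0428))
80 0.192 floor (np.float64(-0.5157),
[... 598 characters left out ...]
24)) railL (np.float64(-0.4553), np.float64(-0.4458), np.float64(0.0431)) railR (np.float64(-0.5255), np.float64(-0.5191), np.float64(0.0435)) all (np.float64(-0.5364), np.float64(-0.4349), np.float64(0.0435))
125 0.143 floor (np.float64(-0.5275), np.float64(-0.4438), np.float64(0.0333)) railL (np.float64(-0.4538), np.float64(-0.4464), np.float64(0.0424)) railR (np.float64(-0.5248), np.float64(-0.5175), np.float64(0.0433)) all (np.float64(-0.5371), np.float64(-0.4355), np.float64(0.0433))
tin 10012 ((365.7499084472656, -337.7392883300781), (92.83538818359375, 55.882102966308594), 35.07462692260742) 0.2811625536434206 [ 0.31413024 -0.38552846  0.27561129] [ 0.41835946 -0.28987568  0.28346096]
```

Run:
```python
from h import *
S=np.load('s0.npz')
for n in 'ts':
    c={k[1:]:S[k] for k in S.files if k[0]==n}
    w,s,l=edges(c);z=w[...,2];d=abs(l+.4858)
    A=(d<.045)&(s>.08)&(s<.18)&(z>.075)&(z<.1)
    print(n,'anvil s',np.percentile(s[A],[0,2,50,98,100]).round(4),'l',l[A].min().round(4),l[A].max().round(4),np.median(z[A]).round(4))
    B=(d<.06)&(s>.05)&(s<.42)&(z>.02)&(z<.12);print('all s',np.percentile(s[B],[0,.5,99.5,100]).round(4), 'l',np.percentile(l[B],[.5,99.5]).round(4))
    G=(d<.045)&(s>.27)&(s<.42)&(z>.1)&(z<.115);print('gearbox s',np.percentile(s[G],[1,99]).round(4),np.percentile(l[G],[1,99]).round(4))
    R=(d<.026)&(s>.2)&(s<.33)&(z>.05)&(z<.1);print('ram-ish s',np.percentile(s[R],[0,5,25,50,75,100]).round(4) if R.any() else None)
    T=(z>.165)&(z<.2)&(d<.12)&(s>.2)&(s<.42);print('grip',np.median(s[T]).round(4),np.median(l[T]).round(4),s[T].min().round(4),s[T].max().round(4),l[T].min().round(4),l[T].max().round(4))
    # orange facing
    im=c['img'].astype(int);O=(im[...,0]-im[...,2]>35)&(d<.04)&(s>.15)&(s<.35)&(z>.03)&(z<.09)
    print('orange',O.sum(),np.median(s[O]).round(4) if O.any() else '',(s[O].min().round(4),s[O].max().round(4),z[O].min(),z[O].max()) if O.any() else '')
```

```text
t anvil s [0.1075 0.1091 0.1209 0.1302 0.1311] l -0.5173 -0.4523 0.087
all s [0.1075 0.1112 0.3798 0.3811] l [-0.5324 -0.4373]
gearbox s [0.3002 0.3742] [-0.5239 -0.4489]
ram-ish s [0.2743 0.2754 0.2796 0.2834 0.2949 0.3147]
grip 0.2803 -0.4688 0.2697 0.2905 -0.4814 -0.4613
orange 2 0.2846 (np.float64(0.2743), np.float64(0.295), np.float64(0.07066094977806303), np.float64(0.07917972062520295))
s anvil s [0.1067 0.1075 0.1172 0.1286 0.1296] l -0.5196 -0.4541 0.0873
all s [0.1067 0.1088 0.3717 0.3792] l [-0.5306 -0.4467]
gearbox s [0.2988 0.3704] [-0.5239 -0.4662]
ram-ish s [0.2724 0.2736 0.2745 0.2814 0.2976 0.3   ]
grip 0.2753 -0.4774 0.2676 0.2903 -0.4833 -0.4641
orange 320 0.2745 (np.float64(0.2724), np.float64(0.2986), np.float64(0.0356376003662634), np.float64(0.08535784097759541))
```

Call:
send_rows(slide=[[0.05, 0.035, 0], [0.1, 0.07, 0], [0.136, 0.096, 0], [0.136, 0.096, -0.06], [0.136, 0.096, -0.12], [0.136, 0.096, -0.18], [0.136, 0.096, -0.23], [0.136, 0.096, -0.26]], delta_rot=[[0, 0, 0], [0, 0, 0], [0, 0, 0], [0, 0, 0], [0, 0, 0], [0, 0, 0], [0, 0, 0], [0, 0, 0]])

```text
clock: 5.92
position: [0.427, -0.2884, 0.1461]
eef_rot: [-0.003, 0.953, 0.303, -0.002]
contact_force: [-0.7, -0.2, -3.7]
width: 0.0562
grip_force: 15.0
```

Call:
send_rows(slide=[[0, 0, -0.02], [0, 0, -0.04], [0, 0, -0.06], [0, 0, -0.075], [0, 0, -0.085], [0, 0, -0.095], [0, 0, -0.095], [0, 0, -0.095]], delta_rot=[[0, 0, 0], [0, 0, 0], [0, 0, 0], [0, 0, 0], [0, 0, 0], [0, 0, 0], [0, 0, 0], [0, 0, 0]])

```text
clock: 6.58
position: [0.4287, -0.292, 0.1016]
eef_rot: [0.0, 0.953, 0.302, 0.0]
contact_force: [0.1, -0.5, -4.6]
width: 0.0558
grip_force: 15.0
```

Call:
send_rows(slide=[[0, -0.001, -0.008], [0, -0.001, -0.016], [0, -0.001, -0.022], [0, -0.001, -0.028], [0, -0.001, -0.033], [0, -0.001, -0.037], [0, -0.001, -0.037], [0, -0.001, -0.037]], delta_rot=[[0, 0, 0], [0, 0, 0], [0, 0, 0], [0, 0, 0], [0, 0, 0], [0, 0, 0], [0, 0, 0], [0, 0, 0]])

```text
clock: 7.25
position: [0.4287, -0.2923, 0.0829]
eef_rot: [0.0, 0.953, 0.302, 0.0]
contact_force: [0.3, -0.3, -3.4]
width: 0.0557
grip_force: 15.0
```

Call:
send_rows(slide=[[0, 0, -0.002], [0, 0, -0.003], [0, 0, -0.004], [0, 0, -0.004]], delta_rot=[[0, 0, 0], [0, 0, 0], [0, 0, 0], [0, 0, 0]])

```text
clock: 7.58
position: [0.4287, -0.2925, 0.0823]
eef_rot: [0.0, 0.953, 0.302, 0.0]
contact_force: [-2.6, 0.6, 6.4]
width: 0.0561
grip_force: 15.0
```

Call:
send_rows(slide=[[0, 0, 0], [0, 0, 0], [0, 0, 0], [0, 0, 0], [0, 0, 0], [0, 0, 0]], delta_rot=[[0, 0, 0], [0, 0, 0], [0, 0, 0], [0, 0, 0], [0, 0, 0], [0, 0, 0]], hand=95)

```text
clock: 8.08
position: [0.4286, -0.2923, 0.0809]
eef_rot: [0.0, 0.953, 0.302, 0.0]
contact_force: [0.4, 0.3, 0.7]
width: 0.0865
grip_force: 0.0
```

Call:
send_rows(slide=[[0, 0, 0.05], [0, 0, 0.12], [0, 0, 0.19], [0, 0, 0.26], [0, 0, 0.33], [0.02, 0.03, 0.39], [0.046, 0.058, 0.436], [0.046, 0.058, 0.436]], delta_rot=[[0, 0, 0], [0, 0, 0], [0, 0, 0], [0, 0, 0], [0, 0, 0], [0, 0, 0], [0, 0, 0], [0, 0, 0]])

```text
clock: 8.75
position: [0.455, -0.2628, 0.3044]
eef_rot: [0.004, 0.953, 0.302, 0.004]
contact_force: [-0.2, -0.3, -0.3]
width: 0.0867
grip_force: 0.0
```

Call:
send_rows(slide=[[0, 0, 0], [0, 0, 0], [0, 0, 0]], delta_rot=[[0, 0, 0], [0, 0, 0], [0, 0, 0]])

```text
clock: 9.0
position: [0.4506, -0.2633, 0.2972]
eef_rot: [-0.001, 0.953, 0.301, -0.001]
contact_force: [0.0, -0.0, 0.0]
width: 0.0866
grip_force: 0.0
```

```bash
cat >> h.py <<'E'
def gripfind(c):
    w,s,l=edges(c);z=w[...,2];d=abs(l+.4858)
    T=(z>.186)&(z<.196)&(d<.09)&(s>.2)&(s<.43)
    P=np.stack([s[T],l[T]],1);(cx,cy),r=cv2.minEnclosingCircle((P*1000).astype(np.float32))
    return T.sum(),np.median(z[T]),cx,cy,r,P.mean(0)
E
python3 - <<'E'
from h import *
o=manip.get_obs();print(o['position'],o['eef_rot'],o['contact_force'],o['width'])
c=snap('wrist','w3.png');np.savez('s3.npz',**c)
print(gripfind(c))
w,s,l=edges(c);z=w[...,2];d=abs(l+.4858)
H=(z>.136)&(z<.147)&(d<.03)&(s>.3)&(s<.4)
if H.any(): print('hub',H.sum(),cv2.minEnclosingCircle((np.stack([s[H],l[H]],1)*1000).astype(np.float32)),np.median(z[H]))
G=(z>.1)&(z<.115)&(d<.06)&(s>.25);print('gear',np.percentile(s[G],[.5,99.5]),np.percentile(l[G],[.5,99.5]))
R=(z>.078)&(z<.09)&(d<.03)&(s>.2)&(s<.3);print('ramtop',np.percentile(s[R],[0,1,50,99]) if R.any() else 0)
t=dict(manip.capture('top'))
w,s,l=edges(t);z=w[...,2]
g=(z>.078)&(z<.095)&(abs(l+.4858)<.033)&(s>.13)&(s<.26)
if g.any():print('tin/top',g.sum(),cv2.minAreaRect((np.stack([s[g],l[g]],1)*1000).astype(np.float32)),np.median(z[g]))
E
```

```text
[ 0.45058132 -0.26328491  0.29724258] [-0.00117474  0.95348958  0.30142105 -0.00126561] [ 0.02139519 -0.0275158   0.00293973] 0.08660296643710438
(np.int64(401), np.float64(0.18949267895146044), 279.8672790527344, -471.7447204589844, 9.402853012084961, array([ 0.27984351, -0.47182678]))
hub 683 ((338.0284118652344, -486.16741943359375), 14.022802352905273) 0.13708808090104585
gear [0.29911279 0.37375681] [-0.52370695 -0.44829632]
ramtop [0.20000347 0.2006694  0.22434149 0.28240255]
tin/top 74 ((235.63690185546875, -486.55279541015625), (52.0745735168457, 28.13022232055664), 63.62092590332031) 0.08419947714846299
```

View pics/w3.png

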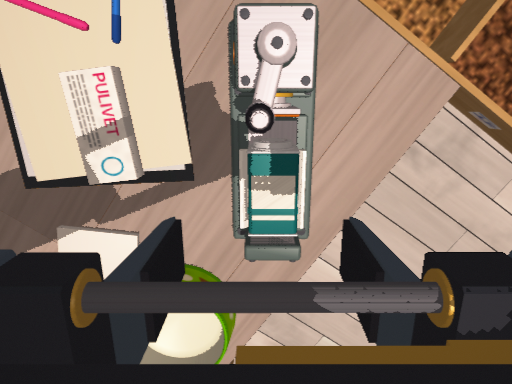

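The view shows the tin lying in the bed, with the grip at (259,118) and the hub at (277,43). The hub is at s=0.338, l=-0.486. The grip is 59.9 mm from it at 166°, which matches the given radius. Next I grasp the grip.

Call:
send_rows(slide=[[0.05, 0.04, 0], [0.098, 0.075, 0], [0.098, 0.075, 0], [0.098, 0.075, -0.06], [0.098, 0.075, -0.12], [0.098, 0.075, -0.18], [0.098, 0.075, -0.22], [0.098, 0.075, -0.246]], delta_rot=[[0, 0, 0], [0, 0, 0], [0, 0, 0], [0, 0, 0], [0, 0, 0], [0, 0, 0], [0, 0, 0], [0, 0, 0]])

```text
clock: 9.77
position: [0.4983, -0.2255, 0.1725]
eef_rot: [-0.002, 0.953, 0.301, -0.002]
contact_force: [-0.2, 1.2, -0.1]
width: 0.0864
grip_force: 0.0
```

Call:
send_rows(slide=[[0, 0, 0], [0, 0, 0], [0, 0, 0]], delta_rot=[[0, 0, 0], [0, 0, 0], [0, 0, 0]])

```text
clock: 10.02
position: [0.5009, -0.2264, 0.1767]
eef_rot: [0.001, 0.953, 0.301, 0.0]
contact_force: [0.4, 0.1, 0.0]
width: 0.0866
grip_force: 0.0
```

Call:
send_rows(slide=[[-0.001, 0.001, -0.004], [-0.001, 0.001, -0.004], [-0.001, 0.001, -0.004], [-0.001, 0.001, -0.004], [-0.001, 0.001, -0.004], [-0.001, 0.001, -0.004], [-0.001, 0.001, -0.004], [-0.001, 0.001, -0.004]], delta_rot=[[0, 0, 0], [0, 0, 0], [0, 0, 0], [0, 0, 0], [0, 0, 0], [0, 0, 0], [0, 0, 0], [0, 0, 0]], hand=10, squeeze=15)

```text
clock: 10.68
position: [0.5001, -0.2253, 0.174]
eef_rot: [0.0, 0.953, 0.302, 0.0]
contact_force: [-0.1, -0.2, 0.2]
width: 0.0362
grip_force: 0.0
```

Run:
```python
from h import *
o=manip.get_obs();print(o['position'],o['eef_rot'],o['contact_force'],o['width'],o['grip_force'])
p=o['position'];t=np.radians(35)
R=np.array([[np.cos(t),-np.sin(t)],[np.sin(t),np.cos(t)]])
hub=R@[.338,-.4862];print('hub',hub,'rel',np.round((p[:2]-hub)*1000,1), np.hypot(*(p[:2]-hub)),np.degrees(np.arctan2(*(p[:2]-hub)[::-1])))
a0=np.degrees(np.arctan2(*(p[:2]-hub)[::-1]))
def tab(a0,steps):
    b=hub+.06*np.array([np.cos(np.radians(a0)),np.sin(np.radians(a0))])
    print([[round(float(v),3) for v in (hub+.06*np.array([np.cos(np.radians(a)),np.sin(np.radians(a))])-b)/.5]+[0] for a in a0-np.array(steps)])
for k in range(4): tab(a0-96*k,np.arange(1,9)*12)
```

```text
[ 0.50007021 -0.22529198  0.17399294] [3.02532113e-05 9.53417205e-01 3.01654824e-01 1.16729374e-05] [-0.1306282  -0.21229693  0.2419056 ] 0.03620038001617612 0.0
hub [ 0.55574625 -0.20440289] rel [-55.7 -20.9] 0.05946575746579239 -159.43441012314597
[[-0.006, 0.024, 0], [-0.007, 0.049, 0], [-0.003, 0.074, 0], [0.006, 0.097, 0], [0.02, 0.118, 0], [0.038, 0.136, 0], [0.059, 0.149, 0], [0.082, 0.158, 0]]
[[0.025, 0.004, 0], [0.05, 0.002, 0], [0.074, -0.004, 0], [0.096, -0.016, 0], [0.116, -0.032, 0], [0.131, -0.052, 0], [0.143, -0.074, 0], [0.149, -0.098, 0]]
[[0.001, -0.025, 0], [-0.003, -0.05, 0], [-0.012, -0.073, 0], [-0.026, -0.094, 0], [-0.044, -0.112, 0], [-0.065, -0.125, 0], [-0.088, -0.134, 0], [-0.113, -0.138, 0]]
[[-0.025, 0.002, 0], [-0.049, 0.008, 0], [-0.071, 0.02, 0], [-0.091, 0.036, 0], [-0.107, 0.055, 0], [-0.118, 0.078, 0], [-0.124, 0.102, 0], [-0.125, 0.127, 0]]
```

Call:
send_rows(slide=[[0, 0, 0], [0, 0, 0], [0, 0, 0], [0, 0, 0], [0, 0, 0]], delta_rot=[[0, 0, 0], [0, 0, 0], [0, 0, 0], [0, 0, 0], [0, 0, 0]])

```text
clock: 11.1
position: [0.5001, -0.2254, 0.174]
eef_rot: [0.0, 0.953, 0.302, 0.0]
contact_force: [-0.6, -0.1, -0.2]
width: 0.0215
grip_force: 15.0
```

Call:
send_rows(slide=[[-0.006, 0.024, 0], [-0.007, 0.049, 0], [-0.003, 0.074, 0], [0.006, 0.097, 0], [0.02, 0.118, 0], [0.038, 0.136, 0], [0.059, 0.149, 0], [0.082, 0.158, 0]], delta_rot=[[0, 0, 0], [0, 0, 0], [0, 0, 0], [0, 0, 0], [0, 0, 0], [0, 0, 0], [0, 0, 0], [0, 0, 0]])

```text
clock: 11.77
position: [0.542, -0.1453, 0.174]
eef_rot: [0.0, 0.953, 0.302, -0.0]
contact_force: [-0.1, -5.3, -0.6]
width: 0.0216
grip_force: 15.0
```

Call:
send_rows(slide=[[0.025, 0.003, 0], [0.05, 0.0, 0], [0.073, -0.006, 0], [0.095, -0.017, 0], [0.115, -0.033, 0], [0.13, -0.053, 0], [0.142, -0.075, 0], [0.148, -0.099, 0]], delta_rot=[[0, 0, 0], [0, 0, 0], [0, 0, 0], [0, 0, 0], [0, 0, 0], [0, 0, 0], [0, 0, 0], [0, 0, 0]])

```text
clock: 12.43
position: [0.6157, -0.1955, 0.1739]
eef_rot: [-0.001, 0.953, 0.302, -0.0]
contact_force: [-4.0, 0.9, 3.5]
width: 0.0214
grip_force: 15.0
```

Call:
send_rows(slide=[[0.001, -0.025, 0], [-0.003, -0.05, 0], [-0.012, -0.073, 0], [-0.026, -0.094, 0], [-0.044, -0.112, 0], [-0.065, -0.125, 0], [-0.088, -0.134, 0], [-0.113, -0.138, 0]], delta_rot=[[0, 0, 0], [0, 0, 0], [0, 0, 0], [0, 0, 0], [0, 0, 0], [0, 0, 0], [0, 0, 0], [0, 0, 0]])

```text
clock: 13.1
position: [0.5581, -0.2641, 0.1739]
eef_rot: [-0.001, 0.954, 0.301, 0.002]
contact_force: [1.0, 9.5, 2.0]
width: 0.0215
grip_force: 15.0
```

Run:
```python
from h import *
o=manip.get_obs();print(o['position'],o['contact_force'],o['width'],o['grip_force'])
c=snap('side')
w,s,l=edges(c);z=w[...,2];d=abs(l+.4862)
im=c['img'].astype(int);O=(im[...,0]-im[...,2]>35)&(d<.04)&(s>.15)&(s<.35)&(z>.03)&(z<.09)
print('orange s',np.percentile(s[O],[2,25,50,75]) if O.any() else 0,O.sum())
M=(abs(l+.4862)<.03)&(s>.12)&(s<.26)&(z>.06)&(z<.095);print(np.percentile(s[M],[1,99]))
x,y=np.where(O.any(0))[0],np.where(O.any(1))[0]
cv2.imwrite('pics/s4.png',cv2.resize(c['img'][190:360,140:330],(760,680//1),interpolation=2)[:600,:,::-1])
```

```text
[ 0.55813214 -0.26408613  0.17389505] [0.96692114 9.49096141 1.9605741 ] 0.021501552054758215 15.002240985631943
orange s [0.24915176 0.25010484 0.25141157 0.2941925 ] 195
[0.12149697 0.25658155]
```

View pics/s4.png

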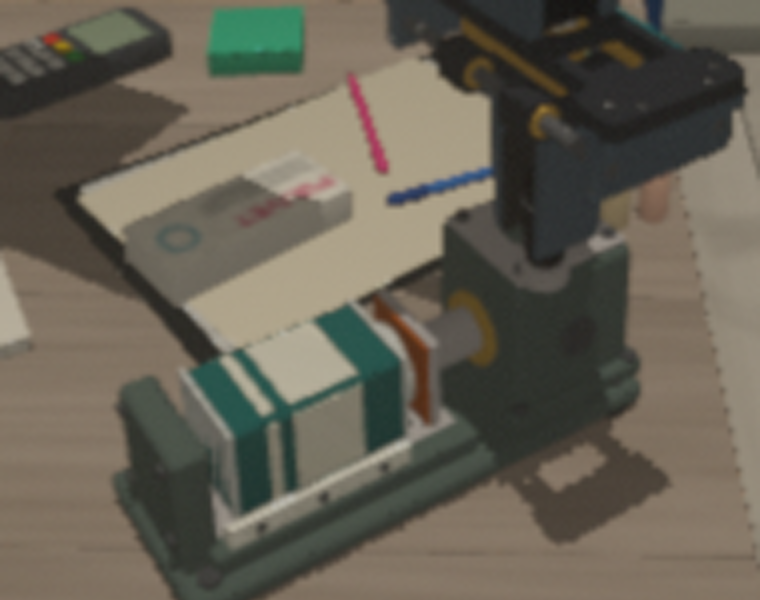

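The side view shows the ram's orange face (375–430, 300–420) just short of the lid, with the tin straight between the rails. The ram has moved 24 mm over 288°, which matches the gearing. I'll hold briefly to read the static force.

Call:
send_rows(slide=[[0, 0, 0], [0, 0, 0], [0, 0, 0]], delta_rot=[[0, 0, 0], [0, 0, 0], [0, 0, 0]])

```text
clock: 13.4
position: [0.5576, -0.264, 0.1739]
eef_rot: [-0.001, 0.954, 0.301, 0.0]
contact_force: [-0.5, 5.8, 2.5]
width: 0.0215
grip_force: 15.0
```

```bash
cat >> h.py <<'E'
hub=np.array([.55575,-.2044])
def st():
    o=manip.get_obs();p=o['position'][:2];r=p-hub;a=np.degrees(np.arctan2(r[1],r[0]));u=r/np.hypot(*r);f=o['contact_force'][:2]
    # clockwise tangent = (u_y,-u_x); resisting force is opposite to it
    print('t',o['clock'],'ang',a.round(2),'r',(np.hypot(*r)*1e3).round(2),'Frad',(f@u).round(2),'Fresist',(-f@np.array([u[1],-u[0]])).round(2),'z',o['position'][2].round(4),'w',o['width'].round(4))
    return p,a
def tab(steps,R=.0595):
    p,a0=st()
    q=[hub+R*np.array([np.cos(np.radians(a)),np.sin(np.radians(a))]) for a in a0-np.array(steps,float)]
    print([[round(float(v),4) for v in (x-p)/.5]+[0] for x in q])
E
python3 -c "
from h import *
tab(np.arange(1,9)*9);tab(np.arange(1,9)*9,.059)"
```

```text
Traceback (most recent call last):
  File "h.py", line 33, in tab
    p,a0=st()
         ~~^^
  File "h.py", line 30, in st
    print('t',o['clock'],'ang',a.round(2),'r',(np.hypot(*r)*1e3).round(2),'Frad',(f@u).round(2),'Fresist',(-f@np.array([u[1],-u[0]])).round(2),'z',o['position'][2].round(4),'w',o['width'].round(4))
                                                                                                                                                                                 ^^^^^^^^^^^^^^^^
AttributeError: 'float' object has no attribute 'round'
```

```bash
sed -i "s/,'w',o\['width'\].round(4))/)/" h.py
cat >> h.py <<'E'
def tab2(cmd,steps,R=.0592):
    p,_=st();cmd=np.array(cmd);a0=np.degrees(np.arctan2(*(cmd-hub)[::-1]))
    q=[hub+R*np.array([np.cos(np.radians(a)),np.sin(np.radians(a))]) for a in a0-np.array(steps,float)]
    print('cmd ang',a0.round(2),[[round(float(v),3) for v in (x-cmd)/.5]+[0] for x in q],q[-1].round(4))
E
python3 -c "
from h import *
tab2((.5586,-.2648),np.arange(1,9)*9)"
```

```text
t 13.4 ang -88.24 r 59.62 Frad -5.84 Fresist -0.33 z 0.1739
cmd ang -87.3 [[-0.019, 0.003, 0], [-0.037, 0.007, 0], [-0.054, 0.013, 0], [-0.071, 0.022, 0], [-0.085, 0.033, 0], [-0.098, 0.047, 0], [-0.109, 0.062, 0], [-0.116, 0.079, 0]] [ 0.5004 -0.2253]
```

Call:
send_rows(slide=[[-0.019, 0.003, 0], [-0.037, 0.007, 0], [-0.054, 0.013, 0], [-0.071, 0.022, 0], [-0.085, 0.033, 0], [-0.098, 0.047, 0], [-0.109, 0.062, 0], [-0.116, 0.079, 0]], delta_rot=[[0, 0, 0], [0, 0, 0], [0, 0, 0], [0, 0, 0], [0, 0, 0], [0, 0, 0], [0, 0, 0], [0, 0, 0]])

```text
clock: 14.07
position: [0.5, -0.2252, 0.174]
eef_rot: [0.001, 0.953, 0.302, -0.0]
contact_force: [4.1, -1.0, -2.6]
width: 0.0222
grip_force: 15.0
```

```bash
python3 -c "
from h import *
tab2((.5006,-.2253),np.arange(1,9)*9)"
```

```text
t 14.0667 ang -159.5 r 59.53 Frad -3.53 Fresist 2.34 z 0.174
cmd ang -159.24 [[-0.006, 0.018, 0], [-0.008, 0.036, 0], [-0.007, 0.055, 0], [-0.004, 0.073, 0], [0.002, 0.09, 0], [0.011, 0.107, 0], [0.023, 0.121, 0], [0.036, 0.134, 0]] [ 0.5187 -0.1582]
```

Call:
send_rows(slide=[[-0.006, 0.018, 0], [-0.008, 0.036, 0], [-0.007, 0.055, 0], [-0.004, 0.073, 0], [0.002, 0.09, 0], [0.011, 0.107, 0], [0.023, 0.121, 0], [0.036, 0.134, 0]], delta_rot=[[0, 0, 0], [0, 0, 0], [0, 0, 0], [0, 0, 0], [0, 0, 0], [0, 0, 0], [0, 0, 0], [0, 0, 0]])

```text
clock: 14.73
position: [0.5183, -0.1572, 0.174]
eef_rot: [-0.001, 0.953, 0.302, -0.001]
contact_force: [-1.5, -1.3, 0.3]
width: 0.0218
grip_force: 15.0
```

```bash
python3 -c "
from h import *
tab2((.5186,-.1583),np.arange(1,9)*4)"
```

```text
t 14.7333 ang 128.45 r 60.26 Frad -0.09 Fresist 2.0 z 0.174
cmd ang 128.86 [[0.007, 0.005, 0], [0.014, 0.009, 0], [0.021, 0.013, 0], [0.028, 0.017, 0], [0.036, 0.02, 0], [0.044, 0.022, 0], [0.052, 0.024, 0], [0.06, 0.025, 0]] [ 0.5487 -0.1456]
```

Now smaller 32° calls.

Call:
send_rows(slide=[[0.007, 0.005, 0], [0.014, 0.009, 0], [0.021, 0.013, 0], [0.028, 0.017, 0], [0.036, 0.02, 0], [0.044, 0.022, 0], [0.052, 0.024, 0], [0.06, 0.025, 0]], delta_rot=[[0, 0, 0], [0, 0, 0], [0, 0, 0], [0, 0, 0], [0, 0, 0], [0, 0, 0], [0, 0, 0], [0, 0, 0]])

```text
clock: 15.4
position: [0.5479, -0.1445, 0.1739]
eef_rot: [-0.002, 0.954, 0.301, -0.001]
contact_force: [-5.2, 5.9, 4.9]
width: 0.0217
grip_force: 15.0
```

```bash
python3 -c "
from h import *
tab2((.5486,-.1458),np.arange(1,9)*3.5)"
```

```text
t 15.4 ang 97.43 r 60.41 Frad 6.53 Fresist 4.38 z 0.1739
cmd ang 96.96 [[0.007, 0.001, 0], [0.014, 0.001, 0], [0.022, 0.001, 0], [0.029, 0.0, 0], [0.036, -0.001, 0], [0.043, -0.002, 0], [0.05, -0.004, 0], [0.057, -0.007, 0]] [ 0.577  -0.1491]
```

Call:
send_rows(slide=[[0.007, 0.002, 0], [0.014, 0.002, 0], [0.022, 0.002, 0], [0.029, 0.001, 0], [0.036, 0.0, 0], [0.043, -0.001, 0], [0.05, -0.003, 0], [0.057, -0.006, 0]], delta_rot=[[0, 0, 0], [0, 0, 0], [0, 0, 0], [0, 0, 0], [0, 0, 0], [0, 0, 0], [0, 0, 0], [0, 0, 0]])

```text
clock: 16.07
position: [0.5771, -0.1477, 0.174]
eef_rot: [-0.001, 0.954, 0.301, 0.0]
contact_force: [-3.0, 6.0, 2.9]
width: 0.0218
grip_force: 15.0
```

```bash
python3 -c "
from h import *
tab2((.5771,-.1488),np.arange(1,9)*1.25,.0597)
c=snap('side');w,s,l=edges(c);z=w[...,2];d=abs(l+.4862)
im=c['img'].astype(int);O=(im[...,0]-im[...,2]>35)&(d<.04)&(s>.15)&(s<.28)&(z>.03)&(z<.09)
print('orange s',np.percentile(s[O],[2,25,50,75]) if O.any() else 0,O.sum())"
```

```text
t 16.0667 ang 69.33 r 60.58 Frad 4.54 Fresist 4.95 z 0.174
cmd ang 68.99 [[0.003, -0.001, 0], [0.005, -0.002, 0], [0.007, -0.003, 0], [0.01, -0.004, 0], [0.012, -0.005, 0], [0.014, -0.006, 0], [0.017, -0.008, 0], [0.019, -0.009, 0]] [ 0.5865 -0.1532]
orange s [0.23247297 0.23344722 0.23392414 0.23497104] 73
```

Call:
send_rows(slide=[[0.003, -0.001, 0], [0.005, -0.002, 0], [0.007, -0.002, 0], [0.01, -0.003, 0], [0.012, -0.004, 0], [0.014, -0.005, 0], [0.017, -0.007, 0], [0.019, -0.008, 0]], delta_rot=[[0, 0, 0], [0, 0, 0], [0, 0, 0], [0, 0, 0], [0, 0, 0], [0, 0, 0], [0, 0, 0], [0, 0, 0]])

```text
clock: 16.78
position: [0.5868, -0.1523, 0.1739]
eef_rot: [-0.001, 0.953, 0.301, 0.0]
contact_force: [-1.5, 5.6, 2.5]
width: 0.022
grip_force: 15.0
```

```bash
python3 -c "
from h import *
tab2((.5866,-.1528),np.arange(1,6)*1,.0600)"
```

```text
t 16.7833 ang 59.18 r 60.69 Frad 4.03 Fresist 4.1 z 0.1739
cmd ang 59.13 [[0.002, -0.001, 0], [0.003, -0.002, 0], [0.005, -0.004, 0], [0.007, -0.005, 0], [0.009, -0.006, 0]] [ 0.5909 -0.1558]
```

Call:
send_rows(slide=[[0.002, -0.001, 0], [0.004, -0.002, 0], [0.006, -0.004, 0], [0.008, -0.005, 0], [0.009, -0.006, 0], [0.009, -0.006, 0]], delta_rot=[[0, 0, 0], [0, 0, 0], [0, 0, 0], [0, 0, 0], [0, 0, 0], [0, 0, 0]])

```text
clock: 17.28
position: [0.5916, -0.1555, 0.1739]
eef_rot: [-0.0, 0.953, 0.301, 0.001]
contact_force: [-2.1, 4.9, 2.6]
width: 0.0217
grip_force: 15.0
```

```bash
python3 -c "
from h import *
tab2((.5911,-.1558),np.arange(1,6)*1,.0602)"
```

```text
t 17.2833 ang 53.76 r 60.64 Frad 2.7 Fresist 4.59 z 0.1739
cmd ang 53.97 [[0.002, -0.001, 0], [0.003, -0.002, 0], [0.005, -0.004, 0], [0.007, -0.005, 0], [0.008, -0.006, 0]] [ 0.5953 -0.159 ]
```

Call:
send_rows(slide=[[0.002, -0.001, 0], [0.003, -0.002, 0], [0.005, -0.004, 0], [0.007, -0.005, 0], [0.008, -0.006, 0], [0.008, -0.006, 0]], delta_rot=[[0, 0, 0], [0, 0, 0], [0, 0, 0], [0, 0, 0], [0, 0, 0], [0, 0, 0]])

```text
clock: 17.78
position: [0.5956, -0.1587, 0.174]
eef_rot: [-0.0, 0.953, 0.302, 0.001]
contact_force: [0.4, 5.4, 2.3]
width: 0.0218
grip_force: 15.0
```

```bash
python3 -c "
from h import *
tab2((.5952,-.1588),np.arange(1,6)*1,.0602)"
```

```text
t 17.7833 ang 48.95 r 60.63 Frad 4.33 Fresist 3.26 z 0.174
cmd ang 49.14 [[0.001, -0.002, 0], [0.003, -0.003, 0], [0.005, -0.004, 0], [0.006, -0.006, 0], [0.008, -0.007, 0]] [ 0.599  -0.1625]
```

Call:
send_rows(slide=[[0.001, -0.002, 0], [0.003, -0.003, 0], [0.005, -0.004, 0], [0.006, -0.006, 0], [0.006, -0.006, 0], [0.006, -0.006, 0]], delta_rot=[[0, 0, 0], [0, 0, 0], [0, 0, 0], [0, 0, 0], [0, 0, 0], [0, 0, 0]])

```text
clock: 18.28
position: [0.5987, -0.1616, 0.174]
eef_rot: [0.0, 0.953, 0.302, 0.001]
contact_force: [-0.4, 5.9, 1.1]
width: 0.0219
grip_force: 15.0
```

```bash
python3 -c "
from h import *
tab2((.5982,-.1618),np.arange(1,6)*1,.0602)"
```

```text
t 18.2833 ang 44.88 r 60.6 Frad 3.84 Fresist 4.46 z 0.174
cmd ang 45.1 [[0.002, -0.001, 0], [0.003, -0.003, 0], [0.004, -0.004, 0], [0.006, -0.006, 0], [0.007, -0.008, 0]] [ 0.6018 -0.1656]
```

Call:
send_rows(slide=[[0.002, -0.001, 0], [0.003, -0.003, 0], [0.004, -0.004, 0], [0.006, -0.006, 0], [0.006, -0.006, 0], [0.006, -0.006, 0]], delta_rot=[[0, 0, 0], [0, 0, 0], [0, 0, 0], [0, 0, 0], [0, 0, 0], [0, 0, 0]])

```text
clock: 18.78
position: [0.6016, -0.1648, 0.174]
eef_rot: [0.0, 0.953, 0.302, 0.001]
contact_force: [1.1, 4.7, 0.5]
width: 0.0217
grip_force: 15.0
```

```bash
python3 -c "
from h import *
tab2((.6012,-.1648),np.arange(1,6)*1,.0602)"
```

```text
t 18.7833 ang 40.78 r 60.59 Frad 3.93 Fresist 2.83 z 0.174
cmd ang 41.07 [[0.001, -0.002, 0], [0.003, -0.003, 0], [0.004, -0.005, 0], [0.005, -0.007, 0], [0.006, -0.008, 0]] [ 0.6044 -0.169 ]
```

Call:
send_rows(slide=[[0.001, -0.002, 0], [0.003, -0.003, 0], [0.004, -0.005, 0], [0.005, -0.007, 0], [0.005, -0.007, 0], [0.005, -0.007, 0]], delta_rot=[[0, 0, 0], [0, 0, 0], [0, 0, 0], [0, 0, 0], [0, 0, 0], [0, 0, 0]])

```text
clock: 19.28
position: [0.6042, -0.1681, 0.174]
eef_rot: [0.0, 0.953, 0.302, 0.001]
contact_force: [1.3, 6.0, 0.4]
width: 0.0219
grip_force: 15.0
```

```bash
python3 -c "
from h import *
tab2((.6037,-.1683),np.arange(1,6)*1,.0602)"
```

```text
t 19.2833 ang 36.8 r 60.53 Frad 4.63 Fresist 4.09 z 0.174
cmd ang 36.97 [[0.002, -0.001, 0], [0.003, -0.003, 0], [0.004, -0.005, 0], [0.005, -0.007, 0], [0.006, -0.008, 0]] [ 0.6068 -0.1725]
```

Call:
send_rows(slide=[[0.002, -0.001, 0], [0.003, -0.003, 0], [0.004, -0.005, 0], [0.005, -0.007, 0], [0.005, -0.007, 0], [0.005, -0.007, 0]], delta_rot=[[0, 0, 0], [0, 0, 0], [0, 0, 0], [0, 0, 0], [0, 0, 0], [0, 0, 0]])

```text
clock: 19.78
position: [0.6068, -0.1718, 0.174]
eef_rot: [0.0, 0.953, 0.302, 0.001]
contact_force: [1.5, 4.0, 0.4]
width: 0.0218
grip_force: 15.0
```

```bash
python3 -c "
from h import *
tab2((.6062,-.1718),np.arange(1,6)*1,.0602)
c=snap('side');w,s,l=edges(c);z=w[...,2];d=abs(l+.4862)
im=c['img'].astype(int);O=(im[...,0]-im[...,2]>35)&(d<.04)&(s>.15)&(s<.28)&(z>.03)&(z<.09)
print('orange s',np.percentile(s[O],[2,25,50,75]) if O.any() else 0,O.sum())"
```

```text
t 19.7833 ang 32.6 r 60.54 Frad 3.37 Fresist 2.55 z 0.174
cmd ang 32.87 [[0.001, -0.002, 0], [0.002, -0.003, 0], [0.004, -0.005, 0], [0.005, -0.007, 0], [0.006, -0.009, 0]] [ 0.609  -0.1763]
orange s [0.23008552 0.23118903 0.23187557 0.23239228] 47
```

Call:
send_rows(slide=[[0.001, -0.002, 0], [0.002, -0.003, 0], [0.004, -0.005, 0], [0.005, -0.007, 0], [0.005, -0.007, 0], [0.005, -0.007, 0]], delta_rot=[[0, 0, 0], [0, 0, 0], [0, 0, 0], [0, 0, 0], [0, 0, 0], [0, 0, 0]])

```text
clock: 20.33
position: [0.6088, -0.1752, 0.174]
eef_rot: [-0.0, 0.953, 0.302, 0.0]
contact_force: [-0.8, 5.2, 0.5]
width: 0.0216
grip_force: 15.0
```

```bash
python3 -c "
from h import *
tab2((.6087,-.1753),np.arange(1,6)*1,.0602)"
```

```text
t 20.3333 ang 28.79 r 60.55 Frad 1.84 Fresist 4.92 z 0.174
cmd ang 28.79 [[0.001, -0.002, 0], [0.002, -0.004, 0], [0.003, -0.006, 0], [0.003, -0.008, 0], [0.004, -0.01, 0]] [ 0.6108 -0.1801]
```

Call:
send_rows(slide=[[0.001, -0.002, 0], [0.002, -0.004, 0], [0.003, -0.006, 0], [0.003, -0.006, 0], [0.003, -0.006, 0], [0.003, -0.006, 0]], delta_rot=[[0, 0, 0], [0, 0, 0], [0, 0, 0], [0, 0, 0], [0, 0, 0], [0, 0, 0]])

```text
clock: 20.83
position: [0.6095, -0.1765, 0.1739]
eef_rot: [-0.002, 0.953, 0.302, -0.0]
contact_force: [-1.5, 9.2, 2.2]
width: 0.0214
grip_force: 15.0
```

```bash
python3 -c "
from h import *
tab2((.6102,-.1783),np.arange(1,6)*1,.0602)"
```

```text
t 20.8333 ang 27.46 r 60.53 Frad 2.93 Fresist 8.88 z 0.1739
cmd ang 25.61 [[0.001, -0.002, 0], [0.001, -0.004, 0], [0.002, -0.006, 0], [0.003, -0.008, 0], [0.004, -0.01, 0]] [ 0.6121 -0.1832]
```

The crank is firm: the tangential force jumped to 8.9 N, about 95 N on the ram. I'll wind back about 215°, which is 18 mm.

```bash
python3 -c "
from h import *
c=(.6102,-.1783)
for k in range(3):
    tab2(c,-np.arange(1,9)*9,.0598)
    a=np.arctan2(c[1]-hub[1],c[0]-hub[0])+np.radians(72);c=tuple(hub+.0598*np.array([np.cos(a),np.sin(a)]))"
```

```text
t 20.8333 ang 27.46 r 60.53 Frad 2.93 Fresist 8.88 z 0.1739
cmd ang 25.61 [[-0.01, 0.016, 0], [-0.022, 0.03, 0], [-0.036, 0.043, 0], [-0.052, 0.053, 0], [-0.069, 0.061, 0], [-0.087, 0.065, 0], [-0.106, 0.067, 0], [-0.125, 0.066, 0]] [ 0.5478 -0.1451]
t 20.8333 ang 27.46 r 60.53 Frad 2.93 Fresist 8.88 z 0.1739
cmd ang 97.61 [[-0.018, -0.004, 0], [-0.036, -0.011, 0], [-0.052, -0.02, 0], [-0.067, -0.032, 0], [-0.079, -0.046, 0], [-0.089, -0.062, 0], [-0.097, -0.079, 0], [-0.102, -0.097, 0]] [ 0.4969 -0.1936]
t 20.8333 ang 27.46 r 60.53 Frad 2.93 Fresist 8.88 z 0.1739
cmd ang 169.61 [[-0.002, -0.019, 0], [-0.001, -0.037, 0], [0.003, -0.056, 0], [0.01, -0.073, 0], [0.019, -0.09, 0], [0.031, -0.104, 0], [0.045, -0.117, 0], [0.061, -0.127, 0]] [ 0.5273 -0.257 ]
```

Call:
send_rows(slide=[[-0.01, 0.016, 0], [-0.022, 0.03, 0], [-0.036, 0.043, 0], [-0.052, 0.053, 0], [-0.069, 0.061, 0], [-0.087, 0.065, 0], [-0.106, 0.067, 0], [-0.125, 0.066, 0]], delta_rot=[[0, 0, 0], [0, 0, 0], [0, 0, 0], [0, 0, 0], [0, 0, 0], [0, 0, 0], [0, 0, 0], [0, 0, 0]])

```text
clock: 21.5
position: [0.5473, -0.1445, 0.174]
eef_rot: [-0.0, 0.953, 0.302, 0.001]
contact_force: [1.1, 4.1, 0.7]
width: 0.0218
grip_force: 15.0
```

Call:
send_rows(slide=[[-0.018, -0.004, 0], [-0.036, -0.011, 0], [-0.052, -0.02, 0], [-0.067, -0.032, 0], [-0.079, -0.046, 0], [-0.089, -0.062, 0], [-0.097, -0.079, 0], [-0.102, -0.097, 0]], delta_rot=[[0, 0, 0], [0, 0, 0], [0, 0, 0], [0, 0, 0], [0, 0, 0], [0, 0, 0], [0, 0, 0], [0, 0, 0]])

```text
clock: 22.17
position: [0.4966, -0.1953, 0.174]
eef_rot: [0.001, 0.953, 0.301, 0.0]
contact_force: [3.2, 1.0, -2.6]
width: 0.0215
grip_force: 15.0
```

Call:
send_rows(slide=[[-0.002, -0.019, 0], [-0.001, -0.037, 0], [0.003, -0.056, 0], [0.01, -0.073, 0], [0.019, -0.09, 0], [0.031, -0.104, 0], [0.045, -0.117, 0], [0.045, -0.117, 0]], delta_rot=[[0, 0, 0], [0, 0, 0], [0, 0, 0], [0, 0, 0], [0, 0, 0], [0, 0, 0], [0, 0, 0], [0, 0, 0]])

```text
clock: 22.83
position: [0.5213, -0.2529, 0.174]
eef_rot: [-0.0, 0.954, 0.301, 0.001]
contact_force: [4.8, 4.3, -0.4]
width: 0.0219
grip_force: 15.0
```

Call:
send_rows(slide=[[0, 0, 0], [0, 0, 0], [0, 0, 0], [0, 0, 0], [0, 0, 0], [0, 0, 0], [0, 0, 0]], delta_rot=[[0, 0, 0], [0, 0, 0], [0, 0, 0], [0, 0, 0], [0, 0, 0], [0, 0, 0], [0, 0, 0]], hand=80)

```text
clock: 23.42
position: [0.5189, -0.2524, 0.1741]
eef_rot: [0.0, 0.953, 0.302, -0.0]
contact_force: [0.2, 0.1, 0.9]
width: 0.0655
grip_force: 0.0
```

Call:
send_rows(slide=[[0, 0, 0.03], [0, 0, 0.07], [0, 0, 0.12], [0, 0, 0.18], [0, 0, 0.24], [-0.08, -0.03, 0.24], [-0.15, -0.05, 0.24], [-0.15, -0.05, 0.24]], delta_rot=[[0, 0, 0], [0, 0, 0], [0, 0, 0], [0, 0, 0], [0, 0, 0], [0, 0, 0], [0, 0, 0], [0, 0, 0]])

```text
clock: 24.08
position: [0.439, -0.2781, 0.2949]
eef_rot: [0.0, 0.954, 0.3, -0.002]
contact_force: [-0.0, 0.2, -0.4]
width: 0.0732
grip_force: 0.0
```

Run:
```python
from h import *
c=snap('side');w,s,l=edges(c);z=w[...,2];d=abs(l+.4862)
im=c['img'].astype(int);O=(im[...,0]-im[...,2]>35)&(d<.04)&(s>.15)&(s<.28)&(z>.03)&(z<.09)
print('orange s',np.percentile(s[O],[2,25,50,75]) if O.any() else 0,O.sum())
M=(d<.029)&(s>.135)&(s<.26)&(z>.08)&(z<.095);print('tin top',M.sum(),np.percentile(s[M],[1,99]),np.median(z[M]))
q=c['img'][200:350,150:340];i2=snap('wrist')['img']
cv2.imwrite('pics/end.png',np.hstack([cv2.resize(q,(456,360),interpolation=2),cv2.resize(i2,(344,360))])[:,:,::-1])
```

```text
orange s [0.24621683 0.24676203 0.24724003 0.24768965] 224
tin top 1091 [0.13595239 0.25336711] 0.08603020998483285
```

View pics/end.png

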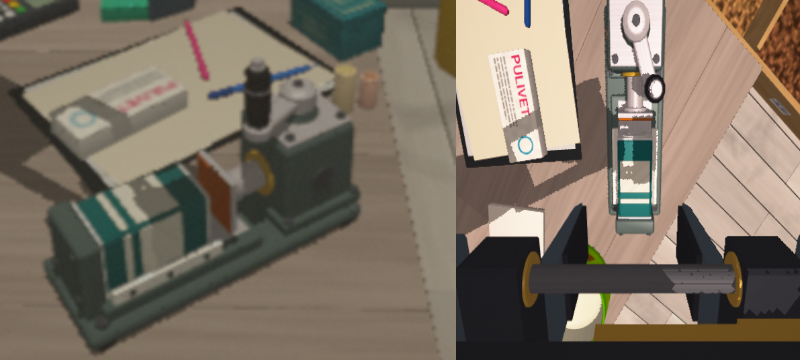

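The final view shows the tin against the anvil with its lid flush. The ram's orange face stands about 17 mm clear, and the hand is off everything.

```bash
python3 -c "
from bench import manip
print(manip.close_job())"
```

```text
the job is handed in; nothing more can be done
None
```

The job is handed in: the tin lies in the press with its lid flush, the crank was turned until firm (about 95 N on the ram, estimated from the grip force) and no further, and the ram is wound back about 17 mm with the gripper clear.

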